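# File the serving board in the snuggest slot of the rack

## Robot

A 7-joint arm with a two-finger parallel gripper is mounted at the origin on a cart in front of the work surface, level with it; the furniture and walls round the work are solid. World frame = base frame: x ahead of the robot, y to its left, z up, the work surface at z = 0. Lengths are in m, angles in rad, forces in N, time in s.
With the tool pointing down it reaches from about 0.425 to 0.925 m from the base axis. Payload 6.8 kg.
Tool frame: the origin (TCP) lies at the very end of the fingers, on their centre line; the grasp point (between the pads) lies 19 mm behind it; z points along the fingers, y is the line along which they close (so a half turn about z gives the same grasp; the last joint's range is limited). The gripper opens to 85 mm and grips with 20 to 120 N. Pads are 22 mm wide; open, the fingers measure 114 mm over their backs; the gripper's body (76 mm by 85 mm) begins 54 mm behind the grasp point. The pads swing forward as they close: fully open they stand 13 mm farther back than shut.
Start: joints at [1.11, 0.477, 0.022, 1.555, -0.011, 1.109, -0.083], TCP at [0.233, -0.633, 0.231] pointing down, gripper open.
Joint ranges: [-2.96, 2.96], [-0.34, 2.1], [-1.41, 1.46], [0.24, 2.44], [-1.37, 4.51], [0.17, 1.92], [-2.96, 2.96]. Speed limits (rad/s): [2.39, 2.39, 3.14, 3.14, 3.14, 3.14, 3.14].

## Interface

Orientations are given as a unit quaternion [w, x, y, z].
In Python, from station import bot gives the robot as it stands. The module is installed in compiled form; this text tells all that it offers.
- The arm moves only by the shell command python3 -m jog 'ROWS' [OPENING] [FORCE]. ROWS is JSON, a list of rows, each a list of 4 numbers: the shift along the tool's x, y, z in cm, then the turn about the tool's z in rad. In form: [[x, y, z, spin], ...]. A call has 1 to 20 rows; each row is the pose to reach, as a shift and turn from the pose commanded when the call began, along the tool's axes at that moment; what a row does not reach only later rows make up. A row lasts 1/12 s, in which the tool goes at most 41.7 mm and 7.16 degrees, less where a joint would pass 70% of its speed; a pose out of reach is approached as far as the arm can. A call with a gripper value outside its range is refused whole. OPENING is the closure, from -1 (fully open) to 1 (shut), set as the call begins (- or left out, the last holds). The fingers move at their own pace and stop on an object; FORCE is the grip in N (left out, the last holds). Time passes only in rows, so rows that repeat a pose let the fingers close. It gives the time, the measured TCP pose, the force, the opening and the grip force at its end, in the units of the state.
- bot.get_obs(): the state, without advancing time (a new reading comes with each control period).
- bot.read_camera(name): name is "side" or "top" or "wrist"; returns a dict with "pixels" (400x640x3 uint8, red, green, blue), "depth" (400x640 float32, m along the optical axis (not along the pixel's ray), 0 where there is no reading), "fovy" (degrees; the focal length in pixels is half the picture's height over the tangent of half this angle, whatever the lens; pixels are square), "cx", "cy" (the principal point, pixels), "distortion" ([k1, k2, p1, p2, k3] as OpenCV has them; the pictures are not rectified), "pose" (4x4, takes a point from camera to world coordinates). Camera axes: x right, y down, z forward; pixel columns grow to the right and rows downward; lengths in m; the calibration is good to about 2 mm. A picture is of the moment at which its call begins.
- bot.hand_in(): hands the job in; it is judged then, once.
The state is a dict: "t": time; "q": joint angles; "joint_vel": joint speeds; "joint_torque": joint torques, N m; "eef_pos": TCP position; "tool_rot": TCP orientation; "contact_force": force on the tool from outside, world axes, zero at the start; "torque": the same for the moment, N m; "gripper_width": opening from 0.0 (shut) to 1.0 (fully open); "grasp_force": force on a finger pad.
Only numpy, scipy, OpenCV 4.12 (cv2) and the standard library are available. Lean on these libraries where they do the work, as an engineer would, in place of code of your own. Each camera call takes 0.05 s, during which the arm holds its last target. There are 200 camera calls.

## Task

Take the small serving board out of its dowel stand and, keeping it upright with its handle up, first try it gently on the narrowest slot of the board rack, resting its bottom edge there for a moment; then leave it standing in the narrowest slot that will take it, resting fully on the slot floor, roughly centred front to back, let go and at rest. Feel your way and never force it (stay under 40 N), and leave everything else on the cabinet where it stands.

Things in the scene. Friction and masses are not known exactly. Their poses are not given: they have to be found in the camera images.
- board: dark wooden serving board standing upright, 12 mm thick (its y); both bottom edges bevelled 2.5 mm at 45 degrees. Blade 90 mm wide (x), 85 mm tall; above it a centred handle 36 mm wide, up to 150 mm, with a 14 mm wide hole at 123 to 141 mm: grip the handle across its thickness at 90 to 122 mm. 0.09 to 0.18 kg. Origin at the middle of the bottom, z up along the handle.
- stand: fixed dowel stand, wooden base 100 x 70 x 14 mm with two pairs of upright dowels 30 mm tall, 8 mm thick. The board stands on the base between the dowels (16 mm free across), blade along the stand's x. Origin under the centre of the base, z up.
- rack: fixed wooden board rack, 124 (x) by 200 (y) mm. Slot floor 10 mm above its underside, tooth tops at 50 mm. Six rows of teeth 14 mm thick (y) leave five slots along x, open above and at the ends. The rack's own teeth stand at x = -51 to -19 and 19 to 51 mm; the darker teeth of the adjusting comb stand between them, at x = -15 to 15 mm. Origin under the centre, z up.
- slot_narrow (a point): mouth centre of the narrowest slot, at the rack's -y end, 50 mm high, measured between the rack's own teeth. All five slots, seen without the comb: 14, 17, 20, 23, 26 mm wide, centred at y = -71, -41.5, -9, 26.5, 65 mm in the rack's frame. Axes as the rack's.
- slot_wide (a point): mouth centre of the widest slot, at the rack's +y end, 50 mm high. The comb's teeth are spaced as the rack's but locked an unknown 3.5 to 12.5 mm off towards -y, so every slot is that much narrower: bounded by the rack's teeth on its -y side, the comb's on its +y side. The narrowest slot never takes the board, this one always does. Axes as the rack's.
- salt_jar: bystander, to be left alone: small round jar with a dark cap, 41 mm across and 105 mm tall, standing between rack and stand. Origin under its centre, z up.
- matchbox: bystander, to be left alone: matchbox lying flat, 58 x 35 x 17 mm, near the front edge. Origin under its centre, z up.
- mill: bystander, to be left alone: turned wooden mill at the back, 58 mm across, 170 mm tall. Origin under its centre, z up.
- jar: bystander, to be left alone: glass jar with a green lid at the back, 81 mm across, 158 mm tall. Origin under its centre, z up.
- mug: bystander, to be left alone: blue mug at the back, 89 x 126 mm with its handle, 97 mm tall. Origin under its centre, z up.
- pepper: bystander, to be left alone: small round jar with a dark cap at the back left, 44 mm across and 105 mm tall. Origin under its centre, z up.

How it is judged:
On the way:
1. the board, upright, rests its bottom edge on the mouth of the narrowest slot (y of board in the frame of rack between -0.081 and -0.061 m and x of board in the frame of rack between -0.03 and 0.03 m and z of board in the frame of rack between 0.044 and 0.056 m and angle between board's own z axis and vertical below 0.2 rad and (contact force between board and rack above 0.5 N or contact force between board and comb above 0.5 N)), for 0.1 s.
At the end, for the whole second after the job is handed in: Board upright (0.15 rad) in the rack, bottom edge on the slot floor (within 2.5 mm), within 30 mm of the middle front to back, let go, at rest, in the narrowest slot that takes it: less than 4.5 mm to spare there, so less than 1.5 mm in the next narrower slot (((y of board in the frame of rack between -0.0535 and -0.0295 m and x of board in the frame of rack between -0.03 and 0.03 m) or (y of board in the frame of rack between -0.021 and 0.003 m and x of board in the frame of rack between -0.03 and 0.03 m and y of comb_c0 in the frame of rack below -0.0035 m) or (y of board in the frame of rack between 0.0145 and 0.0385 m and x of board in the frame of rack between -0.03 and 0.03 m and y of comb_c0 in the frame of rack below -0.0065 m) or (y of board in the frame of rack between 0.053 and 0.077 m and x of board in the frame of rack between -0.03 and 0.03 m and y of comb_c0 in the frame of rack below -0.0095 m)) and z of board in the frame of rack below 0.0125 m and angle between board's own z axis and vertical below 0.15 rad and linear speed of board below 0.01 m/s and contact force between the fingers and board below 0.1 N); the robot touches nothing.
It fails at once if the board is pressed on the rack or its comb with more than 40 N (contact force between board and rack above 40 N or contact force between board and comb above 40 N).
It fails at once if the gripper or arm presses on the rack or its comb with more than 40 N (contact force between any of the fingers, the arm and rack above 40 N or contact force between any of the fingers, the arm and comb above 40 N).
It fails at once if a bystander is moved by more than 25 mm (distance of any of salt_jar, matchbox, mill, jar, mug, pepper from where it was at the start of the episode above 0.025 m).
It also fails if it takes over 64 s, if anything falls off the work surface, if the arm or the gripper's body presses on something with over 40 N, if the wrist force passes 120 N, or if a joint passes its speed limit or range.

## Working session

There is one attempt and no reset: what is moved stays moved. The work goes in short steps, Python scripts to look and compute and a shell command to move; the robot and the scene stay as the last step left them, time stands still between calls to the robot, and variables do not carry over. Pictures are saved under pics/ and viewed, at most 10 in all, crops included, and the job is handed in when it is done.

```bash
mkdir -p pics
cat > h.py <<'E'
import numpy as np, cv2
from station import bot
def cam(n):
    c=bot.read_camera(n); f=200/np.tan(np.radians(c['fovy'])/2)
    c['K']=np.array([[f,0,c['cx']],[0,f,c['cy']],[0,0,1.]]); c['D']=np.array(c['distortion'],float); return c
def cloud(c):
    h,w=c['depth'].shape; u,v=np.meshgrid(np.arange(w),np.arange(h))
    p=cv2.undistortPoints(np.stack([u,v],-1).reshape(-1,1,2).astype(float),c['K'],c['D']).reshape(h,w,2)
    d=c['depth'][...,None]; P=np.concatenate([p*d,d],-1); T=np.array(c['pose'])
    return P@T[:3,:3].T+T[:3,3]
def ray(c,u,v,z):
    p=cv2.undistortPoints(np.array([[[u,v]]],float),c['K'],c['D'])[0,0]; T=np.array(c['pose'])
    d=T[:3,:3]@np.array([*p,1]); o=T[:3,3]; return o+d*(z-o[2])/d[2]
def save(c,n): cv2.imwrite('pics/'+n,c['pixels'][...,::-1])
E
python3 - <<'E'
from h import *
o=bot.get_obs(); print({k:np.round(v,3) for k,v in o.items()})
for n in ('top','side'):
    c=cam(n); save(c,n+'0.png'); np.savez(n+'0.npz',**{k:c[k] for k in('pixels','depth','K','D','pose')}); print(n,c['K'].round(1).tolist(),c['D'],np.round(c['pose'],3).tolist())
E
```

```text
{'t': np.float64(0.0), 'q': array([ 1.11 ,  0.478,  0.022,  1.556, -0.012,  1.109, -0.083]), 'joint_vel': array([-0.   , -0.   ,  0.001, -0.001, -0.   ,  0.   ,  0.   ]), 'joint_torque': array([-0.0000e+00, -5.9646e+01,  1.6070e+00, -2.8120e+01,  1.2000e-02,
        9.0000e-03, -0.0000e+00]), 'eef_pos': array([ 0.233, -0.633,  0.23 ]), 'tool_rot': array([-0.001,  0.984,  0.175, -0.   ]), 'contact_force': array([-0.278,  0.399, -0.388]), 'torque': array([-0.009, -0.034, -0.016]), 'grasp_force': np.float64(0.0), 'gripper_width': np.float64(1.0)}
top [[451.6, 0.0, 323.4], [0.0, 451.6, 201.2], [0.0, 0.0, 1.0]] [-0.09340954  0.          0.          0.          0.        ] [[0.001, -0.989, 0.146, 0.37], [-0.995, 0.014, 0.098, -0.089], [-0.099, -0.146, -0.984, 1.009], [0.0, 0.0, 0.0, 1.0]]
side [[385.9, 0.0, 321.8], [0.0, 385.9, 198.1], [0.0, 0.0, 1.0]] [-0.03155367  0.          0.          0.          0.        ] [[0.986, -0.118, 0.118, 0.401], [-0.167, -0.678, 0.716, -0.63], [-0.004, -0.726, -0.688, 0.637], [0.0, 0.0, 0.0, 1.0]]
```

View pics/top0.png

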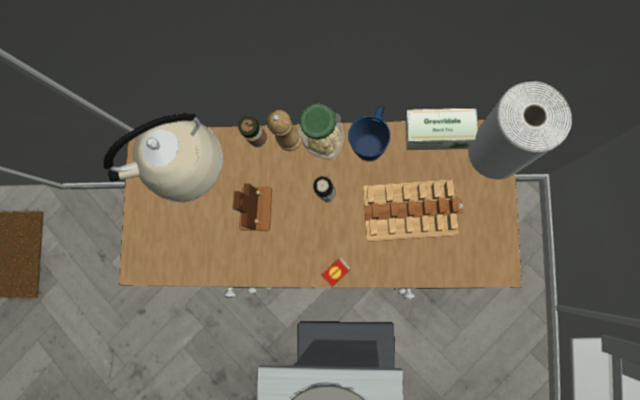

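View pics/side0.png

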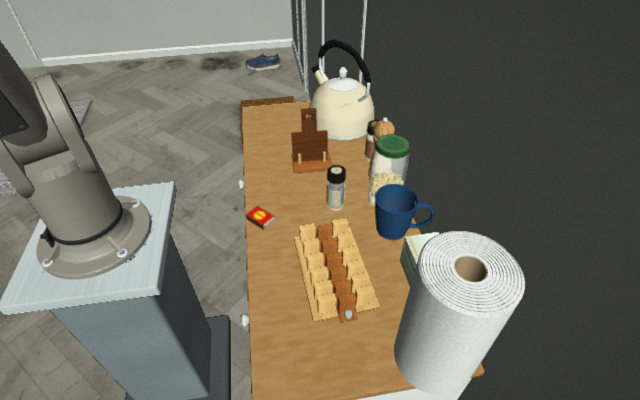

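The top view shows the board and stand near (255,207), the salt jar at (324,188) and the rack at (411,209) with its comb knob at (460,206). In the side view the rack is near (335,268) and the board near (310,140). I'll measure these with depth next.

Run:
```python
from h import *
def ld(n):
    c=dict(np.load(n+'0.npz')); return c
ims=[]
for n,(x0,y0,x1,y1) in (('top',(355,170,475,250)),('side',(285,210,385,325))):
    c=ld(n); im=c['pixels'][y0:y1,x0:x1,::-1]; s=800/ (x1-x0) if n=='top' else 580/(y1-y0)
    cv2.imwrite(f'pics/crop_{n}.png',cv2.resize(im,None,fx=s,fy=s,interpolation=cv2.INTER_CUBIC))
t=ld('top'); P=cloud(t); hsv=cv2.cvtColor(t['pixels'],cv2.COLOR_RGB2HSV)
def reg(P,x0,x1,y0,y1,z0,z1): return (P[...,0]>x0)&(P[...,0]<x1)&(P[...,1]>y0)&(P[...,1]<y1)&(P[...,2]>z0)&(P[...,2]<z1)
for uv in ((411,209),(255,207),(324,188),(336,272),(374,135)): print(uv,P[uv[1],uv[0]].round(3), hsv[uv[1],uv[0]])
c0=P[209,411]
for n in('top','side'):
    c=ld(n); Q=cloud(c); h=cv2.cvtColor(c['pixels'],cv2.COLOR_RGB2HSV)
    m=reg(Q,c0[0]-.11,c0[0]+.1,c0[1]-.15,c0[1]+.15,.042,.06)
    q=Q[m]; print(n,'rack tops',len(q),np.median(q[:,2]).round(4),cv2.minAreaRect((q[:,:2]*1000).astype(np.float32)))
    m=reg(Q,c0[0]-.11,c0[0]+.1,c0[1]-.15,c0[1]+.15,.006,.06); q=Q[m]; print(n,'rack all',cv2.minAreaRect((q[:,:2]*1000).astype(np.float32)))
    b0=P[207,255]
    m=reg(Q,b0[0]-.09,b0[0]+.09,b0[1]-.09,b0[1]+.09,.05,.2); q=Q[m]
    print(n,'board',len(q),q.min(0).round(4),q.max(0).round(4),cv2.minAreaRect((q[:,:2]*1000).astype(np.float32)))
    hh=q[q[:,2]>.11]; print(' handle',len(hh),hh.min(0).round(4),hh.max(0).round(4))
    m=reg(Q,b0[0]-.09,b0[0]+.09,b0[1]-.09,b0[1]+.09,.008,.019); q=Q[m];print(' base',len(q),cv2.minAreaRect((q[:,:2]*1000).astype(np.float32)))
    for (nm,x,y) in (('salt',*P[188,324][:2]),('matchbox',*P[272,336][:2])):
        m=reg(Q,x-.05,x+.05,y-.05,y+.05,.01,.2);q=Q[m]; print(' ',nm,q.min(0).round(3),q.max(0).round(3))
```

```text
(411, 209) [ 0.493 -0.181  0.051] [ 13 151 150]
(255, 207) [0.504 0.16  0.035] [ 11 145  67]
(324, 188) [ 0.531 -0.001  0.107] [ 25  39 182]
(336, 272) [ 0.361 -0.018  0.016] [ 19 176 198]
(374, 135) [ 0.669 -0.106  0.012] [108 113  54]
top rack tops 1864 0.0494 ((504.1522521972656, -214.16018676757812), (125.35543823242188, 262.3363342285156), 12.217475891113281)
top rack all ((485.3509216308594, -181.1057891845703), (163.6278533935547, 328.0503234863281), 9.488357543945312)
top board 684 [0.4551 0.1581 0.0502] [0.5451 0.1749 0.1676] ((500.2978210449219, 166.4049530029297), (13.365690231323242, 90.34945678710938), 87.17713165283203)
 handle 255 [0.4825 0.1591 0.1103] [0.518  0.1739 0.1676]
 base 636 ((503.7441711425781, 166.83128356933594), (71.82520294189453, 100.11798858642578), 88.13362121582031)
  salt [ 0.515 -0.018  0.012] [0.557 0.023 0.109]
  matchbox [ 0.333 -0.049  0.01 ] [0.391 0.015 0.022]
side rack tops 2515 0.05 ((496.65887451171875, -184.5850830078125), (102.25499725341797, 193.1190185546875), 3.6851906776428223)
side rack all ((489.6734313964844, -153.20021057128906), (154.33607482910156, 287.01275634765625), 13.250889778137207)
side board 1017 [0.4558 0.1557 0.0501] [0.546  0.176  0.1666] ((501.0046081542969, 165.61317443847656), (18.663114547729492, 90.25865173339844), 87.9496078491211)
 handle 314 [0.4826 0.1563 0.1101] [0.5189 0.1722 0.1666]
 base 401 ((504.3165588378906, 163.09178161621094), (68.257568359375, 101.08334350585938), 89.51185607910156)
  salt [ 0.515 -0.02   0.01 ] [0.558 0.023 0.109]
  matchbox [ 0.329 -0.048  0.01 ] [0.393 0.014 0.02 ]
```

View pics/crop_top.png

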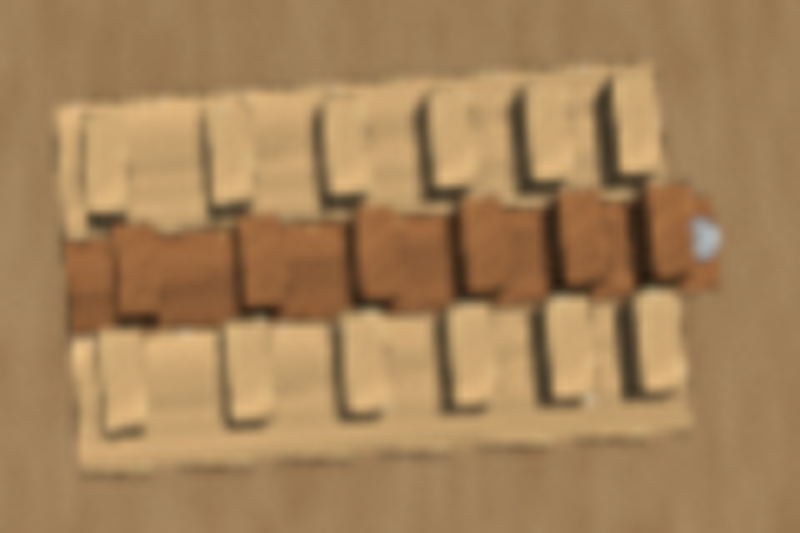

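View pics/crop_side.png

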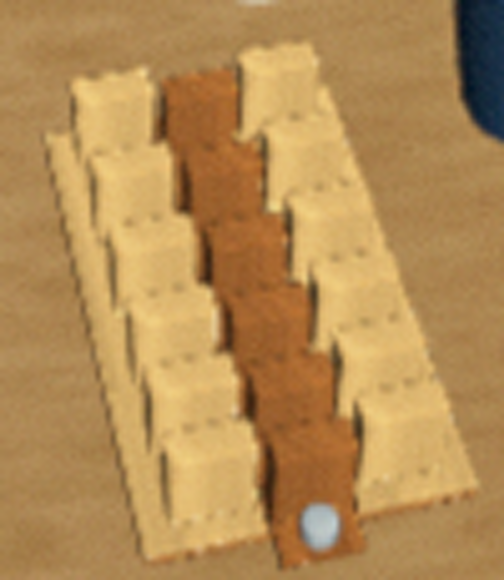

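The crops show that slot gaps grow toward the left (world +y), so rack +y is roughly world +y. The knob is at the narrow end, and the comb teeth sit about 23 crop px right of the rack's own (roughly 7 mm). Next I'll fit the tooth tops for the rack pose and comb shift.

```bash
cat > rack.py <<'E'
from h import *
nom=np.array([-85,-57,-26,8,45,85.])
for n in('top','side'):
    c=dict(np.load(n+'0.npz')); Q=cloud(c); h=cv2.cvtColor(c['pixels'],cv2.COLOR_RGB2HSV)
    R=(Q[...,0]>.4)&(Q[...,0]<.6)&(Q[...,1]>-.31)&(Q[...,1]<-.06)
    m=R&(Q[...,2]>.0465)&(Q[...,2]<.055); 
    # comb by redder hue / darker
    hue=h[...,0].astype(int); V=h[...,2]; print(n,'hue',np.percentile(hue[m],[5,25,50,75,95]),'V',np.percentile(V[m],[5,25,50,75,95]))
    comb=m&(hue<15); own=m&(hue>=15)
    k,lab,st,cen=cv2.connectedComponentsWithStats(own.astype(np.uint8),connectivity=4)
    k2,lab2,st2,_=cv2.connectedComponentsWithStats(comb.astype(np.uint8),connectivity=4)
    def blobs(k,lab,st):
        o=[]
        for i in range(1,k):
            if st[i,4]>25:
                q=Q[lab==i][:,:2]*1000; o.append([*((q.min(0)+q.max(0))/2),*q.mean(0),*np.ptp(q,0),len(q)])
        return np.array(sorted(o,key=lambda r:r[1]))
    print('own\n',blobs(k,lab,st).round(1)); print('comb\n',blobs(k2,lab2,st2).round(1))
E
python3 rack.py
python3 - <<'E'
from h import *
for n in('top','side'):
    c=dict(np.load(n+'0.npz')); Q=cloud(c).reshape(-1,3)
    for nm,(x0,x1,y0,y1) in dict(kettle=(.35,.8,.2,.6),towel=(.4,.9,-.55,-.28)).items():
        q=Q[(Q[:,0]>x0)&(Q[:,0]<x1)&(Q[:,1]>y0)&(Q[:,1]<y1)&(Q[:,2]>.06)]
        if len(q): print(n,nm,np.percentile(q,1,axis=0).round(3),np.percentile(q,99,axis=0).round(3))
E
```

```text
top hue [13. 13. 17. 18. 18.] V [115. 152. 195. 205. 216.]
own
 [[ 466.8 -268.8  467.1 -268.5   29.6   15.1   97. ]
 [ 536.4 -264.3  536.4 -263.9   32.4   16.4   99. ]
 [ 464.6 -239.8  464.7 -240.    30.2   14.6   99. ]
 [ 535.4 -235.7  535.1 -235.9   30.8   14.6   98. ]
 [ 463.  -208.4  462.6 -208.3   30.2   14.6  100. ]
 [ 532.8 -205.3  531.9 -205.2   32.5   12.7   84. ]
 [ 460.4 -176.6  461.3 -176.5   31.9   15.   101. ]
 [ 530.  -172.2  530.1 -172.1   30.5   14.7  100. ]
 [ 458.5 -139.1  458.  -139.5   32.3   14.7   99. ]
 [ 528.4 -135.   527.9 -134.9   31.    13.3   94. ]
 [ 455.7  -99.7  455.   -99.4   30.2   12.9   96. ]
 [ 526.4  -95.4  526.1  -95.1   31.    14.8   93. ]]
comb
 [[ 501.4 -274.4  501.2 -274.1   28.4   14.9   96. ]
 [ 499.7 -245.3  499.8 -245.6   28.2   14.6   91. ]
 [ 497.9 -213.8  497.3 -214.2   27.8   14.6   90. ]
 [ 496.2 -181.8  495.5 -181.6   28.    14.8   90. ]
 [ 493.8 -144.7  493.6 -144.8   30.1   13.2   87. ]
 [ 490.8 -104.6  490.9 -104.6   28.4   13.    88. ]]
side hue [13. 14. 19. 20. 20.] V [151. 171. 220. 227. 234.]
own
 [[ 467.1 -268.3  467.  -268
[... 432 characters left out ...]
  105. ]
 [ 528.6 -136.   528.3 -136.6   31.4   15.6  100. ]
 [ 456.6  -99.5  456.4 -100.9   31.4   18.4   98. ]
 [ 526.3  -95.6  526.1  -96.4   31.5   17.2   89. ]]
comb
 [[ 502.9 -273.2  501.5 -274.5   30.3   15.1  126. ]
 [ 500.3 -246.5  500.  -247.1   28.7   14.   112. ]
 [ 498.6 -216.   498.3 -216.5   29.3   16.   108. ]
 [ 496.8 -181.7  495.8 -182.5   29.6   16.7  100. ]
 [ 493.9 -145.7  493.  -146.6   29.    15.7   89. ]
 [ 491.7 -105.6  491.  -106.5   28.1   14.4   77. ]]
top kettle [0.543 0.204 0.065] [0.723 0.587 0.519]
top towel [ 0.565 -0.542  0.07 ] [ 0.723 -0.283  0.448]
side kettle [0.542 0.204 0.063] [0.723 0.585 0.362]
side towel [ 0.565 -0.536  0.072] [ 0.722 -0.284  0.525]
```

```bash
python3 -m jog '[[0,0,-1,0.1],[0,0,-3,0.2],[0,0,-4,0.3],[0,0,-4,0.39]]' -1 30
```

```text
t: 0.43
eef_pos: [0.2336, -0.6345, 0.2738]
tool_rot: [0.002, 1.0, -0.021, 0.001]
contact_force: [0.9, -0.2, 0.1]
gripper_width: 0.998
grasp_force: 0.0
```

Both cameras agree:
- **Rack:** origin is about (0.496, -0.182) with yaw about +3.7°.
- **Comb:** shift is about 7.5 mm.
- **Board:** at (0.5005, 0.166) with yaw about -2.4°.

Now I'll move over the board.

```bash
python3 -m jog '[[1.5,-3.5,0,0],[3,-7,0,0],[4.5,-11,0,0],[6,-15,0,0],[7.5,-19,0,0],[9,-23,0,0],[10.5,-27,0,0],[12,-31,0,0],[13.5,-35,0,0],[15,-39,0,0],[16.5,-43,0,0],[18,-47,0,0],[19,-51,0,0],[20,-55,0,0],[21,-59,0,0],[21.7,-63,0,0],[22.2,-67,0,0],[22.7,-71,0,0],[23,-75,0,0],[23.2,-79,0,0]]' -1 30 && python3 -m jog '[[0.1,-2,3,0],[0.1,-2,6,0],[0.1,-2,6,0],[0.1,-2,6,0],[0.1,-2,6,0]]'
python3 - <<'E'
from h import *
c=cam('wrist'); save(c,'w1.png'); o=bot.get_obs(); print(o['eef_pos'],o['tool_rot'])
E
```

```text
t: 2.1
eef_pos: [0.4941, 0.147, 0.2711]
tool_rot: [0.0, 1.0, -0.019, -0.0]
contact_force: [1.3, 0.4, 0.5]
gripper_width: 1.0
grasp_force: 0.0
t: 2.52
eef_pos: [0.4966, 0.1643, 0.2123]
tool_rot: [0.0, 1.0, -0.019, 0.0]
contact_force: [0.0, -0.1, -0.0]
gripper_width: 1.001
grasp_force: 0.0
[0.49710387 0.16437002 0.21289127] [-1.35740512e-04  9.99807097e-01 -1.96127444e-02  1.04414138e-03]
```

View pics/w1.png

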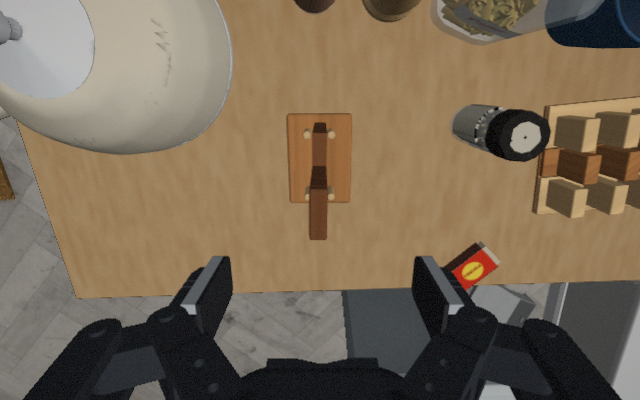

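The wrist picture shows the board handle at column about 318, midway between the fingers (about 223 and 415), with the blade parallel to the tool. I'll descend and grip.

```bash
python3 -m jog '[[0.35,-0.15,3,0],[0.35,-0.15,6,0],[0.35,-0.15,9,0],[0.35,-0.15,10.5,0],[0.35,-0.15,11.2,0],[0.35,-0.15,11.2,0],[0.35,-0.15,11.2,0]]' -1 30 && python3 -m jog '[[0,0,0,0],[0,0,0,0],[0,0,0,0],[0,0,0,0],[0,0,0,0],[0,0,0,0],[0,0,0,0],[0,0,0,0],[0,0,0,0],[0,0,0,0]]' 1 30
```

```text
t: 3.15
eef_pos: [0.5008, 0.1665, 0.1008]
tool_rot: [-0.0, 1.0, -0.019, 0.001]
contact_force: [-0.0, -0.1, 0.4]
gripper_width: 0.999
grasp_force: 0.0
t: 3.98
eef_pos: [0.4998, 0.1666, 0.0995]
tool_rot: [-0.0, 1.0, -0.019, 0.0]
contact_force: [-0.9, 0.5, 3.8]
gripper_width: 0.138
grasp_force: 32.6
```

Gripped: the opening is 0.138 × 85 ≈ 12 mm. Now I'll lift the board, carry it over the narrow slot and turn it to the rack's yaw.

```bash
python3 -m jog '[[0,0,-2,0],[0,0,-5,0],[0,0,-9,0],[0,0,-12,0],[0,2,-12,0],[0.2,5.5,-12,0],[0.4,9.5,-12,0],[0.5,13.5,-12,0],[0.7,17.5,-12,0],[0.9,21.5,-12,-0.02],[1,25.5,-12,-0.04],[1.2,29.5,-12,-0.06],[1.4,33.5,-12,-0.08],[1.5,37.5,-12,-0.104],[1.7,40.5,-12,-0.104],[1.7,41.9,-12,-0.104],[1.7,41.9,-12,-0.104],[1.7,41.9,-12,-0.104]]'
cat > look.py <<'E'
from h import *
import sys
o=bot.get_obs(); p=np.array(o['eef_pos']); print('tcp',p.round(4),'yaw',round(np.degrees(2*np.arctan2(o['tool_rot'][2],o['tool_rot'][1])),2),'F',np.round(o['contact_force'],1))
for n in('top','side'):
    c=cam(n); Q=cloud(c); q=Q[(abs(Q[...,0]-p[0])<.09)&(abs(Q[...,1]-p[1])<.05)&(Q[...,2]>p[2]-.1)&(Q[...,2]<p[2]-.006)]
    if len(sys.argv)>1: save(c,n+sys.argv[1])
    if len(q)>20:
        b=q[(q[:,2]<p[2]-.01)]; print(n,len(b),'min',np.percentile(b,1,axis=0).round(4),'max',np.percentile(b,99,axis=0).round(4),cv2.minAreaRect((b[:,:2]*1000).astype(np.float32)))
E
python3 look.py 1.png
```

```text
t: 5.48
eef_pos: [0.5005, -0.2525, 0.2186]
tool_rot: [-0.001, 0.999, 0.033, -0.001]
contact_force: [-0.5, 0.6, -1.4]
gripper_width: 0.136
grasp_force: 31.9
tcp [ 0.5005 -0.2525  0.2186] yaw 3.76 F [-0.5  0.6 -1.4]
top 239 min [ 0.4558 -0.2612  0.1359] max [ 0.5461 -0.2437  0.2067] ((501.2071228027344, -251.28363037109375), (90.91790771484375, 12.845358848571777), 5.439587116241455)
side 1688 min [ 0.4571 -0.2604  0.1369] max [ 0.5463 -0.2528  0.2078] ((501.69403076171875, -256.8821716308594), (14.694294929504395, 90.81361389160156), 86.42765045166016)
```

The board hangs upright and square to the rack at about y = -0.252, so I'll lower it gently onto the narrow slot.

```bash
python3 -m jog '[[0,0,2,0],[0,0,5,0],[0,0,6.8,0],[0,0,7.3,0],[0,0,7.5,0],[0,0,7.6,0],[0,0,7.6,0],[0,0,7.6,0]]' && python3 -m jog '[[0,0,0.1,0],[0,0,0.2,0],[0,0,0.3,0],[0,0,0.3,0],[0,0,0.3,0]]' && python3 -m jog '[[0,0,0.05,0],[0,0,0.1,0],[0,0,0.15,0],[0,0,0.2,0],[0,0,0.2,0],[0,0,0.2,0]]'
```

```text
t: 6.25
eef_pos: [0.5019, -0.2528, 0.1446]
tool_rot: [0.0, 0.999, 0.034, 0.001]
contact_force: [0.9, -0.6, -0.3]
gripper_width: 0.137
grasp_force: 31.8
t: 6.67
eef_pos: [0.5009, -0.2529, 0.1403]
tool_rot: [-0.0, 0.999, 0.033, -0.0]
contact_force: [-0.6, -0.5, -1.3]
gripper_width: 0.138
grasp_force: 31.8
t: 7.17
eef_pos: [0.501, -0.2528, 0.1383]
tool_rot: [-0.0, 0.999, 0.033, -0.0]
contact_force: [-0.1, -0.3, -1.2]
gripper_width: 0.134
grasp_force: 31.8
```

```bash
python3 -m jog '[[0,0,0.05,0],[0,0,0.1,0],[0,0,0.1,0]]' && python3 -m jog '[[0,0,0.05,0],[0,0,0.1,0],[0,0,0.1,0]]'
```

```text
t: 7.42
eef_pos: [0.5009, -0.2528, 0.1372]
tool_rot: [-0.0, 0.999, 0.033, -0.0]
contact_force: [0.4, -0.5, -0.7]
gripper_width: 0.138
grasp_force: 31.8
t: 7.67
eef_pos: [0.5009, -0.2528, 0.1362]
tool_rot: [-0.0, 0.999, 0.033, -0.0]
contact_force: [-0.3, 0.4, -1.1]
gripper_width: 0.14
grasp_force: 31.8
```

```bash
python3 -m jog '[[0,0,0.05,0],[0,0,0.1,0],[0,0,0.1,0]]' && python3 -m jog '[[0,0,0.05,0],[0,0,0.05,0],[0,0,0.05,0]]'
```

```text
t: 7.92
eef_pos: [0.5011, -0.2528, 0.1355]
tool_rot: [0.0, 0.999, 0.033, 0.0]
contact_force: [-0.6, -0.4, 2.8]
gripper_width: 0.138
grasp_force: 32.3
t: 8.17
eef_pos: [0.5012, -0.2529, 0.1355]
tool_rot: [0.0, 0.999, 0.033, 0.0]
contact_force: [-1.7, 0.6, 5.8]
gripper_width: 0.132
grasp_force: 32.9
```

Contact at about 7 N with the TCP at 0.1355, so the board bottom is at about 0.050. I'll hold briefly and check from the side.

```bash
python3 -m jog '[[0,0,0,0],[0,0,0,0],[0,0,0,0]]'
python3 - <<'E'
from h import *
c=cam('side'); cv2.imwrite('pics/s2.png',cv2.resize(c['pixels'][150:340,250:420,::-1],None,fx=3,fy=3,interpolation=cv2.INTER_CUBIC))
E
```

```text
t: 8.42
eef_pos: [0.5012, -0.2529, 0.1355]
tool_rot: [0.0, 0.999, 0.033, 0.0]
contact_force: [-1.9, 0.3, 6.2]
gripper_width: 0.136
grasp_force: 32.9
```

View pics/s2.png

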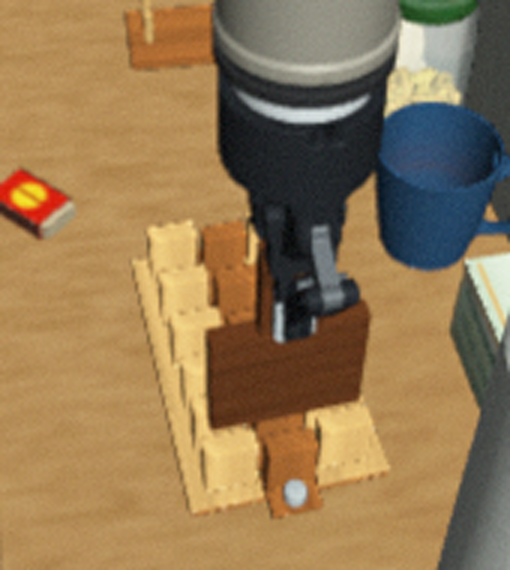

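The picture shows the board resting upright across the first slot next to the knob, at crop (285,420). Next I'll try the 20 mm slot gently; it should have about 0.5 mm to spare.

```bash
python3 -m jog '[[0,0,-1,0],[0,0,-1.5,0],[0,-2,-1.5,0],[0,-4.5,-1.5,0],[0,-5.83,-1.5,0],[0,-5.83,-1.5,0],[0,-5.83,-1,0],[0,-5.83,-0.5,0],[0,-5.83,-0.2,0],[0,-5.83,-0.1,0],[0,-5.83,0,0],[0,-5.83,0.1,0],[0,-5.83,0.1,0]]' && python3 -m jog '[[0,0,0.05,0],[0,0,0.1,0],[0,0,0.1,0]]'
```

```text
t: 9.55
eef_pos: [0.497, -0.1949, 0.1336]
tool_rot: [-0.0, 0.999, 0.033, -0.0]
contact_force: [-0.2, 0.2, -1.2]
gripper_width: 0.133
grasp_force: 31.9
t: 9.8
eef_pos: [0.4972, -0.1946, 0.1329]
tool_rot: [0.0, 0.999, 0.033, 0.0]
contact_force: [-0.9, 0.4, 0.1]
gripper_width: 0.137
grasp_force: 31.9
```

```bash
python3 -m jog '[[0,0,0.05,0],[0,0,0.1,0],[0,0,0.1,0]]' && python3 -m jog '[[0,0,0.05,0],[0,0,0.1,0],[0,0,0.1,0]]'
```

```text
t: 10.05
eef_pos: [0.497, -0.1946, 0.1317]
tool_rot: [-0.0, 0.999, 0.033, -0.0]
contact_force: [0.4, 0.8, -1.2]
gripper_width: 0.138
grasp_force: 31.9
t: 10.3
eef_pos: [0.497, -0.1946, 0.1307]
tool_rot: [-0.0, 0.999, 0.033, -0.0]
contact_force: [0.1, 0.5, -0.5]
gripper_width: 0.137
grasp_force: 31.9
```

```bash
python3 -m jog '[[0,0,0.1,0],[0,0,0.2,0],[0,0,0.3,0],[0,0,0.3,0]]' && python3 -m jog '[[0,0,0.1,0],[0,0,0.2,0],[0,0,0.3,0],[0,0,0.4,0],[0,0,0.4,0]]'
```

```text
t: 10.63
eef_pos: [0.4969, -0.1946, 0.1275]
tool_rot: [-0.0, 0.999, 0.033, -0.0]
contact_force: [0.5, 0.8, -0.9]
gripper_width: 0.137
grasp_force: 31.9
t: 11.05
eef_pos: [0.497, -0.1946, 0.1236]
tool_rot: [-0.0, 0.999, 0.033, -0.0]
contact_force: [1.0, 1.2, -1.1]
gripper_width: 0.136
grasp_force: 31.9
```

It slides in freely, so this slot takes the board. I'll continue down to the floor.

```bash
python3 -m jog '[[0,0,0.2,0],[0,0,0.4,0],[0,0,0.6,0],[0,0,0.8,0],[0,0,0.8,0]]' && python3 -m jog '[[0,0,0.2,0],[0,0,0.4,0],[0,0,0.6,0],[0,0,0.8,0],[0,0,1,0],[0,0,1,0]]' &&  python3 -m jog '[[0,0,0.1,0],[0,0,0.2,0],[0,0,0.3,0],[0,0,0.4,0],[0,0,0.5,0],[0,0,0.6,0],[0,0,0.7,0],[0,0,0.7,0]]'
```

```text
t: 11.47
eef_pos: [0.4968, -0.1946, 0.1153]
tool_rot: [-0.0, 0.999, 0.033, -0.0]
contact_force: [-0.7, 0.8, -1.9]
gripper_width: 0.139
grasp_force: 31.9
t: 11.97
eef_pos: [0.4969, -0.1946, 0.1053]
tool_rot: [-0.0, 0.999, 0.033, -0.0]
contact_force: [1.0, 0.9, -1.7]
gripper_width: 0.142
grasp_force: 31.9
t: 12.63
eef_pos: [0.497, -0.1946, 0.0986]
tool_rot: [-0.0, 0.999, 0.033, -0.0]
contact_force: [-0.4, 1.3, -1.9]
gripper_width: 0.137
grasp_force: 31.8
```

```bash
python3 -m jog '[[0,0,0.1,0],[0,0,0.2,0],[0,0,0.25,0],[0,0,0.25,0]]' && python3 -m jog '[[0,0,0.05,0],[0,0,0.1,0],[0,0,0.1,0]]'
```

```text
t: 12.97
eef_pos: [0.497, -0.1946, 0.0961]
tool_rot: [-0.0, 0.999, 0.033, -0.0]
contact_force: [0.3, 0.3, -2.1]
gripper_width: 0.137
grasp_force: 31.9
t: 13.22
eef_pos: [0.4971, -0.1947, 0.0956]
tool_rot: [0.0, 0.999, 0.033, 0.0]
contact_force: [-0.7, 1.2, 2.8]
gripper_width: 0.133
grasp_force: 32.4
```

The board touched the floor at the expected height. I'll release and retreat upward.

```bash
python3 -m jog '[[0,0,0,0],[0,0,0,0],[0,0,0,0],[0,0,0,0],[0,0,0,0],[0,0,0,0],[0,0,0,0],[0,0,0,0]]' -1 && python3 -m jog '[[0,0,-1,0],[0,0,-3,0],[0,0,-6,0],[0,0,-9,0],[0,0,-12,0],[-1,4,-14,0],[-2,8,-14,0],[-3,11,-14,0],[-4,14,-14,0],[-4,14,-14,0],[-4,14,-14,0],[-4,14,-14,0]]'
python3 - <<'E'
from h import *
a=np.radians(3.7);o=np.array([.4962,-.182])
for n in('side','top'):
    c=cam(n);Q=cloud(c); q=Q[(abs(Q[...,0]-.497)<.08)&(abs(Q[...,1]+.195)<.05)&(Q[...,2]>.058)&(Q[...,2]<.17)]
    print(n,len(q),'zmax',q[:,2].max().round(4),'x',np.percentile(q[:,0],[1,99]).round(4))
    for lo,hi in((.06,.08),(.08,.1),(.11,.13),(.14,.165)):
        s=q[(q[:,2]>lo)&(q[:,2]<hi)]; r=(s[:,:2]-o)@np.array([-np.sin(a),np.cos(a)])
        if len(s): print(' z',lo,'rack y',np.median(r).round(4))
    if n=='side': cv2.imwrite('pics/s3.png',cv2.resize(c['pixels'][120:340,240:420,::-1],None,fx=2.6,fy=2.6,interpolation=cv2.INTER_CUBIC))
E
```

```text
t: 13.88
eef_pos: [0.4971, -0.1947, 0.0953]
tool_rot: [0.0, 0.999, 0.033, 0.0]
contact_force: [0.9, -0.2, -1.1]
gripper_width: 1.0
grasp_force: 0.0
t: 14.88
eef_pos: [0.4668, -0.3362, 0.2357]
tool_rot: [-0.0, 0.999, 0.034, 0.0]
contact_force: [0.5, 0.7, 1.2]
gripper_width: 1.001
grasp_force: 0.0
side 454 zmax 0.134 x [0.453  0.5113]
 z 0.06 rack y -0.0182
 z 0.08 rack y -0.0175
 z 0.11 rack y -0.018
top 414 zmax 0.1629 x [0.4528 0.5422]
 z 0.06 rack y -0.0077
 z 0.08 rack y -0.0107
 z 0.11 rack y -0.0078
 z 0.14 rack y -0.0117
```

View pics/s3.png

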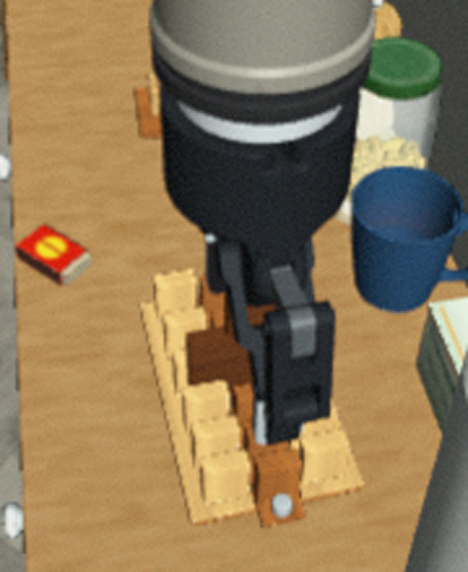

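The picture shows the board seated behind the third tooth row, at crop (215,355). Its faces are at rack y of about -18 and -7 mm at every height, so it is upright, and its top is at about 0.16 m. The gripper is clear.

```bash
python3 -c "from station import bot; print(bot.hand_in())"
```

```text
the job is handed in; nothing more can be done
None
```

The board rested upright on the narrowest slot at about 7 N, then went freely into the 20 mm slot, where I left it standing upright on the floor, released, and handed the job in. I did not try the 17 mm slot, since the measured comb shift of about 7.5 mm leaves it only about 9.5 mm wide. `hand_in()` returned no verdict.

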